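# Clamp a freshly bound sketchbook in the four-screw press

## Task

Push the blue sketchbook squarely into the press until it rests against the back stop. Then clamp it with the four wing knobs, clockwise and in crisscross order (always both knobs of one diagonal before those of the other), in two rounds: first only about an eighth of a turn on each, then round again, crisscross, until each knob is tight at its stop. Leave the other things on the table where they are.

Things in the scene. Friction and masses are not known exactly. Their poses are not given: they have to be found in the camera images.
- press: Plywood four-screw book press, fixed. Origin on the table, midway between the four knobs; x from the open near side to the back stop, y to its left, z up. Base board x -140 to +85, y +-115 mm, top at z 22. Steel spindles, 10 mm diameter, from base to upper board under the knobs at (+-55, +-85) mm. Between the boards only the book, the spindles and the back stop.
- platen_mid (a point): Centre of the underside of the press's upper board, 170 (x) x 230 (y) x 16 mm, x -85 to +85 mm in the press. Underside at z 48.3 mm with all knobs at 0, about 45.6 with all tight: each knob lowers its own corner by 1.27 mm per rad. Its near edge is a brass strip.
- stop_face (a point): Centre of the near face of the back stop, a brown wooden strip on the base board, 100 mm long (y), 18 mm high: press x = +45, y = 0, z = 31 mm.
- book: Blue hardcover sketchbook, 150 (x) x 110 (y) x 24 mm, about 0.35 kg, loose, flat on the base board (z 22 mm), partly under the upper board with about 2 mm to spare; its spine (-x end) sticks out to the robot. Origin: centre of its underside. Against the back stop: origin at press x = -30 mm, spine 20 mm out from the upper board's edge. Slides when pushed on the spine.
- knob_nl_grip (a point): In the blade of the near left wing knob (near: robot side; press x -55, y +85 mm). Black; round foot 30 mm wide, 6 high, below an upright blade 12 thick, its flat middle 32 wide and 25 high, over both wings 53 long. x along the blade (white mark on the +x wing), z up. Point: on the axis, 13 mm above the foot, 12 below the blade's middle top; z 84 mm slack, about 82 tight.
- knob_nl (a joint): Turn of the near left knob, rad: grows clockwise seen from above (tightening). 0 is slack; starts between 0 and 0.35; at 2.1 it is tight against a firm stop. Turning takes about 0.12 N m, rising to 0.16 when tight; it stays where it is left.
- knob_fr_grip (a point): In the blade of the far right wing knob (near: robot side; press x +55, y -85 mm). Black; round foot 30 mm wide, 6 high, below an upright blade 12 thick, its flat middle 32 wide and 25 high, over both wings 53 long. x along the blade (white mark on the +x wing), z up. Point: on the axis, 13 mm above the foot, 12 below the blade's middle top; z 84 mm slack, about 82 tight.
- knob_fr (a joint): Turn of the far right knob, rad: grows clockwise seen from above (tightening). 0 is slack; starts between 0 and 0.35; at 2.1 it is tight against a firm stop. Turning takes about 0.12 N m, rising to 0.16 when tight; it stays where it is left.
- knob_nr_grip (a point): In the blade of the near right wing knob (near: robot side; press x -55, y -85 mm). Black; round foot 30 mm wide, 6 high, below an upright blade 12 thick, its flat middle 32 wide and 25 high, over both wings 53 long. x along the blade (white mark on the +x wing), z up. Point: on the axis, 13 mm above the foot, 12 below the blade's middle top; z 84 mm slack, about 82 tight.
- knob_nr (a joint): Turn of the near right knob, rad: grows clockwise seen from above (tightening). 0 is slack; starts between 0 and 0.35; at 2.1 it is tight against a firm stop. Turning takes about 0.12 N m, rising to 0.16 when tight; it stays where it is left.
- knob_fl_grip (a point): In the blade of the far left wing knob (near: robot side; press x +55, y +85 mm). Black; round foot 30 mm wide, 6 high, below an upright blade 12 thick, its flat middle 32 wide and 25 high, over both wings 53 long. x along the blade (white mark on the +x wing), z up. Point: on the axis, 13 mm above the foot, 12 below the blade's middle top; z 84 mm slack, about 82 tight.
- knob_fl (a joint): Turn of the far left knob, rad: grows clockwise seen from above (tightening). 0 is slack; starts between 0 and 0.35; at 2.1 it is tight against a firm stop. Turning takes about 0.12 N m, rising to 0.16 when tight; it stays where it is left.
- bone_folder: Ivory bone folder, a flat strip 161 x 22 x 5 mm lying beside the press on the table. Origin: centre of its underside. Bystander.
- glue_jar: White glue jar with a yellow lid, 54 mm diameter, 69 mm tall, beside the press. Origin: centre of its underside. Bystander.
- spare_book: Dark red sketchbook of the same size as the blue one, lying on the table. Origin: centre of its underside. Bystander.
- paper_cup: White paper cup, 74 mm across the rim, 85 mm tall. Origin: centre of its underside. Bystander.
- water_bottle: Clear water bottle, 64 mm diameter, 200 mm tall. Origin: centre of its underside. Bystander.
- tape_roll: Brown roll of tape lying flat, 68 mm diameter, 24 mm high. Origin: centre of its underside. Bystander.
Things that resemble listed ones, but are neither listed nor needed, are in the scene too. Of the things like the book, leave any that is orange; of the rest the smaller one is meant.

How it is judged:
On the way, in this order (a step that is already met when the one before it is completed fails the run):
1. the book is square against the back stop, with no knob tightened yet (x of book in the frame of press above -0.037 m and angle between the x axis of book and the x axis of press, either way round below 0.08 rad and value of joint each of knob_nl, knob_fr, knob_nr, knob_fl below 0.45 rad), for 0.2 s.
2. first round: both knobs of one diagonal have been turned (past 0.55 rad, not yet tight), those of the other not yet (below 0.45) (((value of joint knob_nl between 0.55 and 1.75 rad and value of joint knob_fr between 0.55 and 1.75 rad and value of joint each of knob_nr, knob_fl below 0.45 rad) or (value of joint knob_nr between 0.55 and 1.75 rad and value of joint knob_fl between 0.55 and 1.75 rad and value of joint each of knob_nl, knob_fr below 0.45 rad))), for 0.2 s.
3. first round done: all four knobs are past 0.55 rad and none is tight yet (all below 1.75) (value of joint knob_nl between 0.55 and 1.75 rad and value of joint knob_fr between 0.55 and 1.75 rad and value of joint knob_nr between 0.55 and 1.75 rad and value of joint knob_fl between 0.55 and 1.75 rad), for 0.2 s.
4. second round: both knobs of one diagonal are tight (past 1.85), those of the other not yet (below 1.75) (((value of joint each of knob_nl, knob_fr above 1.85 rad and value of joint each of knob_nr, knob_fl below 1.75 rad) or (value of joint each of knob_nr, knob_fl above 1.85 rad and value of joint each of knob_nl, knob_fr below 1.75 rad))), for 0.2 s.
At the end, for the whole second after the job is handed in: All four knobs are tight (each past 1.85 rad of the 2.1 at its stop) and the blue book lies still in the press, within 7 mm of the back stop and within 0.08 rad of square (value of joint each of knob_nl, knob_fr, knob_nr, knob_fl above 1.85 rad and x of book in the frame of press above -0.037 m and angle between the x axis of book and the x axis of press, either way round below 0.08 rad and linear speed of book below 0.01 m/s); the robot touches nothing.
It fails at once if a knob is run tight before all four have had their first turn ((value of joint knob_nl above 1.85 rad and value of joint knob_fr below 0.55 rad) or (value of joint knob_nl above 1.85 rad and value of joint knob_nr below 0.55 rad) or (value of joint knob_nl above 1.85 rad and value of joint knob_fl below 0.55 rad) or (value of joint knob_fr above 1.85 rad and value of joint knob_nl below 0.55 rad) or (value of joint knob_fr above 1.85 rad and value of joint knob_nr below 0.55 rad) or (value of joint knob_fr above 1.85 rad and value of joint knob_fl below 0.55 rad) or (value of joint knob_nr above 1.85 rad and value of joint knob_nl below 0.55 rad) or (value of joint knob_nr above 1.85 rad and value of joint knob_fr below 0.55 rad) or (value of joint knob_nr above 1.85 rad and value of joint knob_fl below 0.55 rad) or (value of joint knob_fl above 1.85 rad and value of joint knob_nl below 0.55 rad) or (value of joint knob_fl above 1.85 rad and value of joint knob_fr below 0.55 rad) or (value of joint knob_fl above 1.85 rad and value of joint knob_nr below 0.55 rad)).
It fails at once if the bone folder or the glue jar is moved by more than 30 mm or tipped over (distance of any of bone_folder, glue_jar from where it was at the start of the episode above 0.03 m or angle between any of bone_folder, glue_jar's own z axis and vertical above 0.4 rad).
It fails at once if the red book or the tape roll is moved by more than 30 mm or tipped over (distance of any of spare_book, tape_roll from where it was at the start of the episode above 0.03 m or angle between any of spare_book, tape_roll's own z axis and vertical above 0.4 rad).
It fails at once if the paper cup or the water bottle is moved by more than 30 mm or tipped over (distance of any of paper_cup, water_bottle from where it was at the start of the episode above 0.03 m or angle between any of paper_cup, water_bottle's own z axis and vertical above 0.4 rad).
It also fails if it takes over 72 s, if anything falls off the work surface, if the arm or the gripper's body presses on something with over 40 N, if the wrist force passes 120 N, or if a joint passes its speed limit or range.

## Robot

A 6-joint arm with a two-finger parallel gripper is mounted at the origin on the work surface. World frame = base frame: x ahead of the robot, y to its left, z up, the work surface at z = 0. Lengths are in m, angles in rad, forces in N, time in s.
With the tool pointing down it reaches from about 0.375 to 0.9 m from the base axis. Payload 3.1 kg.
Tool frame: the origin (TCP) lies between the finger pads; the fingertips stand r.tip_extent ahead of it and the grasp point (between the pads) lies 5 mm behind it (r.tip_extent is the distance from the TCP to the fingertips, in m); z points along the fingers, y is the line along which they close (so a half turn about z gives the same grasp; the last joint's range is limited). The gripper opens to 85 mm and grips with 20 to 120 N. Pads are 22 mm wide; open, the fingers measure 114 mm over their backs; the gripper's body (76 mm by 85 mm) begins 54 mm behind the grasp point. The pads swing forward as they close: fully open they stand 13 mm farther back than shut.
Start: joints at [1.115, 0.527, 1.433, -0, 1.181, -0.178], TCP at [0.171, 0.601, 0.245] pointing down, gripper open.
Joint ranges: [-3.08, 3.08], [-0.75, 2.2], [0.22, 2.44], [-1.43, 4.57], [0, 2.65], [-2.85, 2.85]. Speed limits (rad/s): [2.79, 2.79, 3.14, 3.14, 3.14, 3.14].

## Interface

Orientations are given as a unit quaternion [w, x, y, z].
In Python, from cell import r, imaging gives the robot as it stands.
- The arm moves only by the tool apply_moves, never from a script. Its arguments are lists of equal length, an entry for each row: "delta_pos": the shift along the tool's x, y, z in mm, a list of three; "rot": the turn, a rotation vector about the tool's x, y, z in rad, a list of three; "gripper": the closure, from 0 (fully open) to 1 (shut). A call has 1 to 10 rows; each row is the pose to reach, as a shift and turn from the pose commanded when the call began, along the tool's axes at that moment; what a row does not reach only later rows make up. A row lasts 1/10 s, in which the tool goes at most 50 mm and 8.59 degrees, less where a joint would pass 70% of its speed; a pose out of reach is approached as far as the arm can. A call with a gripper value outside its range is refused whole. The fingers move at their own pace and stop on an object; "newtons" is the grip in N (left out, the last holds). Time passes only in rows, so rows that repeat a pose let the fingers close. It gives the time, the measured TCP pose, the force, the opening and the grip force at its end, in the units of the state.
- r.get_state(): the state, without advancing time (a new reading comes with each control period).
- imaging.camera(name): name is "side" or "top"; returns a dict with "pixels" (400x640x3 uint8, red, green, blue), "range_z" (400x640 float32, m along the optical axis (not along the pixel's ray), 0 where there is no reading), "fx", "fy", "cx", "cy" (pixels), "xyz" and "orientation" of the camera in the world. Camera axes: x right, y up, looking along -z (the intrinsics and any distortion apply to the point x, -y, -z); pixel columns grow to the right and rows downward; lengths in m; the calibration is good to about 2 mm. A picture is of the moment at which its call begins.
- r.job_done(): hands the job in; it is judged then, once.
The state is a dict: "clock": time; "joint_pos": joint angles; "qvel": joint speeds; "effort": joint torques, N m; "tool_pos": TCP position; "tool_rot": TCP orientation; "ft_force": force on the tool from outside, world axes, zero at the start; "torque": the same for the moment, N m; "grip_width": finger opening in m; "gripper_force": force on a finger pad.
Only numpy, scipy, OpenCV 4.12 (cv2) and the standard library are available. Lean on these libraries where they do the work, as an engineer would, in place of code of your own. Each camera call takes 0.05 s, during which the arm holds its last target. There are 200 camera calls.

## Working session

There is one attempt and no reset: what is moved stays moved. The work goes in short steps, Python scripts to look and compute and a tool call to move; the robot and the scene stay as the last step left them, time stands still between calls to the robot, and variables do not carry over. Pictures are saved under pics/ and viewed, at most 10 in all, crops included, and the job is handed in when it is done.

Besides the shell and the picture viewer there is one more tool, called after "Call:" as name(argument=value, ...) on one line, values as JSON. apply_moves: Moves the arm, as the interface text tells. Its arguments: {"type":"object","properties":{"delta_pos":{"type":"array"},"rot":{"type":"array"},"gripper":{"type":"array"},"newtons":{"type":"number"}},"required":["delta_pos","rot","gripper"]}

```bash
ls; mkdir -p pics
cat > h.py <<'E'
import numpy as np, cv2
from cell import r, imaging
from scipy.spatial.transform import Rotation as R
def q2R(q): return R.from_quat([q[1],q[2],q[3],q[0]])
def cam(n):
    c=imaging.camera(n); c['R']=q2R(c['orientation']).as_matrix(); c['t']=np.array(c['xyz']); return c
def ray(c,u,v):
    d=np.stack([(np.asarray(u,float)-c['cx'])/c['fx'],-(np.asarray(v,float)-c['cy'])/c['fy'],-np.ones_like(np.asarray(u,float))],-1)
    return d@c['R'].T
def onz(c,u,v,z):
    d=ray(c,u,v); return c['t']+d*((z-c['t'][2])/d[...,2])[...,None]
def cloud(c):
    v,u=np.mgrid[:400,:640]; P=c['t']+ray(c,u,v)*c['range_z'][...,None]; P[c['range_z']==0]=np.nan; return P
def proj(c,p):
    q=(np.asarray(p)-c['t'])@c['R']; return c['cx']-c['fx']*q[...,0]/q[...,2], c['cy']+c['fy']*q[...,1]/q[...,2]
def save(c,n): cv2.imwrite('pics/'+n+'.png',c['pixels'][...,::-1])
E
python3 - <<'E'
from h import *
for n in('top','side'):
    c=cam(n); save(c,n+'0'); print(n,{k:v for k,v in c.items() if k not in('pixels','range_z')})
s=r.get_state(); print(s, r.tip_extent)
E
```

```text
pics
top {'fx': 390.36860781886037, 'fy': 390.36860781886037, 'cx': 316.5171949604023, 'cy': 206.1836422081643, 'xyz': array([0.37231902, 0.01168213, 1.15690212]), 'orientation': array([ 0.71393058,  0.0453554 , -0.03383066, -0.69792657]), 'R': array([[ 0.02350798,  0.99347344, -0.11161496],
       [-0.99961105,  0.02168278, -0.01753858],
       [-0.01500399,  0.11198385,  0.99359675]]), 't': array([0.37231902, 0.01168213, 1.15690212])}
side {'fx': 375.57704716639216, 'fy': 375.57704716639216, 'cx': 318.17406672081387, 'cy': 195.23216862803017, 'xyz': array([0.39571524, 0.69056776, 0.87307442]), 'orientation': array([-0.0368872 , -0.0213052 ,  0.34353469,  0.9381734 ]), 'R': array([[-0.99637085,  0.05457503, -0.06532001],
       [-0.08385133, -0.7612465 ,  0.64301845],
       [-0.01463187,  0.646162  ,  0.76306001]]), 't': array([0.39571524, 0.69056776, 0.87307442])}
{'clock': 0.1, 'joint_pos': array([ 1.11548645e+00,  5.28380304e-01,  1.43379044e+00, -2.09541694e-05,
        1.18139137e+00, -1.78504834e-01]), 'qvel': array([-0.00025779, -0.00315913, -0.0035718 , -0.00099616,  0.00045106,
       -0.00074076]), 'effort': array([-5.20454196e-04, -4.43304026e+01, -1.78583926e+01, -2.58758218e-04,
        3.80222205e-03,  3.82496876e-05]), 'tool_pos': array([0.17050383, 0.6006455 , 0.2444219 ]), 'tool_rot': array([-2.97664413e-04,  1.37957074e-01,  9.90437719e-01, -9.38713150e-04]), 'ft_force': array([-0.30148639,  0.07637455,  0.9731842 ]), 'torque': array([-0.0499586 , -0.00332176, -0.01289671]), 'gripper_force': 0.0, 'grip_width': 0.0853271935236998} 0.014
```

View pics/top0.png

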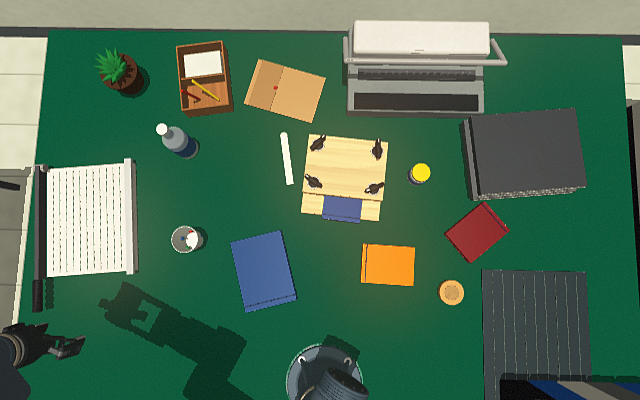

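View pics/side0.png

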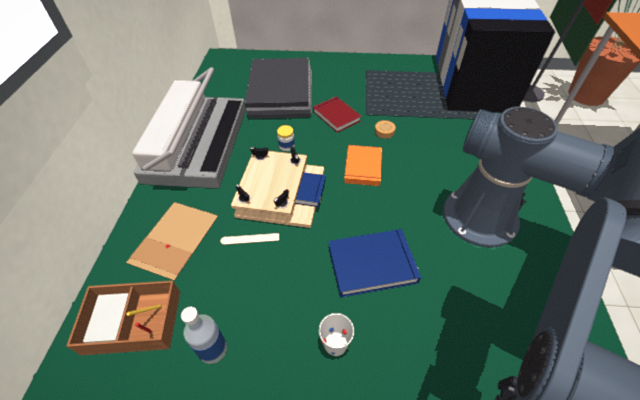

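Top view: the press is at about (345,175). Candidates for the book are the blue one in the press (341,208), the large blue (264,270), the orange (388,264) and the dark red (477,232). I choose the small blue one in the press. The knobs are at about (318,144), (377,150), (313,182) and (375,188).

```bash
cat > meas.py <<'E'
from h import *
def fitpress(c,verbose=True):
    P=cloud(c); hsv=cv2.cvtColor(c['pixels'],cv2.COLOR_RGB2HSV)
    roi=(np.abs(P[...,0]-0.46)<.2)&(np.abs(P[...,1]+0.05)<.25)
    wood=(hsv[...,0]>12)&(hsv[...,0]<32)&(hsv[...,2]>120)&(hsv[...,1]<150)
    return P,hsv,roi,wood
if __name__=='__main__':
    for n in('top','side'):
        c=cam(n); P,hsv,roi,wood=fitpress(c)
        z=P[...,2]
        m=roi&(z>.055)&(z<.075); 
        print(n,'platen z',np.median(z[m&wood]),m.sum())
        Q=P[m&wood][:,:2]*1000
        rc=cv2.minAreaRect(Q.astype(np.float32)); print(rc, cv2.boxPoints(rc).round(1).tolist())
        k=(roi&(hsv[...,2]<75)&(z>.062)&(z<.115)).astype(np.uint8)
        nn,l,st,ce=cv2.connectedComponentsWithStats(k)
        for i in range(1,nn):
            if st[i,4]<15: continue
            q=P[l==i]; t=q[q[:,2]>.083]
            xy=t[:,:2]; w=np.linalg.svd(xy-xy.mean(0))[2][0] if len(xy)>3 else [1,0]
            print('knob',ce[i].round(1),st[i,4],'mean',(t.mean(0)*1000).round(1),len(t),'dir',np.degrees(np.arctan2(w[1],w[0])).round(1))
        b=roi&(hsv[...,0]>105)&(hsv[...,0]<130)&(hsv[...,1]>100)&(z>.03)&(z<.06)&(P[...,0]>.3)
        v,u=np.nonzero(b); p=onz(c,u,v,.046)[:,:2]*1000; rc=cv2.minAreaRect(p.astype(np.float32)); print('book',b.sum(),rc,cv2.boxPoints(rc).round(1).tolist())
    top=cam('top'); 
    cv2.imwrite('pics/crop.png',cv2.resize(top['pixels'][120:235,280:440,::-1],None,fx=5,fy=5,interpolation=cv2.INTER_CUBIC))
E
python3 meas.py
```

```text
top platen z 0.06414667444203692 3856
((592.1043090820312, -98.34341430664062), (333.5499572753906, 145.03009033203125), 84.81514739990234) [[504.79998779296875, -257.8999938964844], [649.2999877929688, -271.0], [679.4000244140625, 61.20000076293945], [535.0, 74.30000305175781]]
knob [313.  147.6] 16 mean [655.7  44.8  96.2] 14 dir -85.0
knob [376.9 152.7] 42 mean [ 643.2 -136.1   94.6] 27 dir 178.4
knob [313.2 181.6] 62 mean [559.5  41.3  96. ] 42 dir -120.4
knob [379.2 186.4] 32 mean [ 552.7 -142.    97.7] 25 dir 127.4
knob [371.9 185.4] 15 mean [ 549.6 -122.4   98.2] 4 dir 116.7
book 1188 ((456.4773864746094, -12.81622314453125), (141.17559814453125, 520.785888671875), 32.29938888549805) [[257.70001220703125, 169.60000610351562], [536.0, -270.6000061035156], [655.2999877929688, -195.1999969482422], [377.0, 245.0]]
side platen z 0.06344182748969085 2708
((590.1472778320312, -90.56886291503906), (326.7324523925781, 141.3739776611328), 84.85472106933594) [[505.1000061035156, -246.89999389648438], [645.9000244140625, -259.6000061035156], [675.2000122070312, 65.80000305175781], [534.4000244140625, 78.5]]
knob [293.8 155.7] 75 mean [ 548.6 -123.7   94.3] 52 dir 114.0
knob [262.4 152.4] 83 mean [ 645.2 -132.4   93.5] 49 dir 177.2
knob [282.1 199. ] 125 mean [560.8  47.5  92.8] 81 dir 59.4
knob [246.9 197.1] 16 mean [655.7  52.7  92.5] 15 dir 140.3
book 1779 ((460.5436096191406, -12.469482421875), (139.4041290283203, 532.7050170898438), 30.769058227539062) [[264.3999938964844, 180.6999969482422], [536.9000244140625, -277.0], [656.7000122070312, -205.6999969482422], [384.20001220703125, 252.0]]
```

View pics/crop.png

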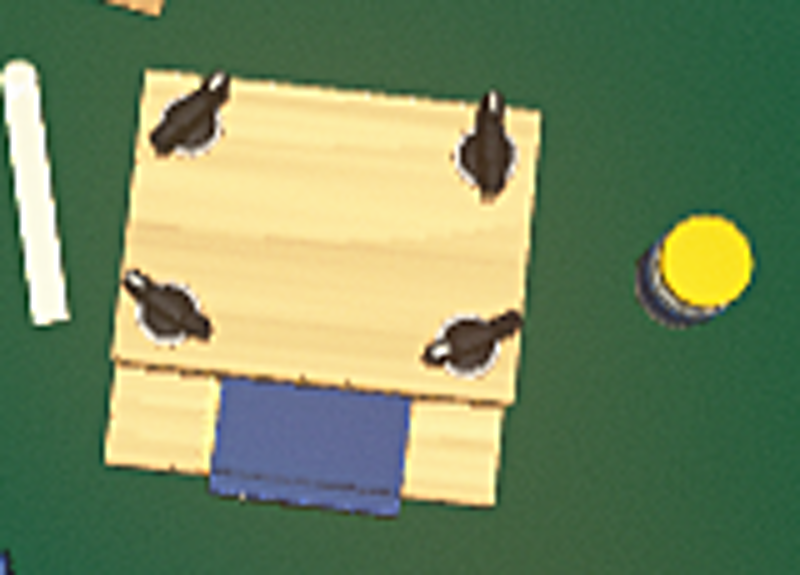

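The crop confirms the small blue book sticking out of the press, with its spine at crop (211,490)–(400,514). All four wing knobs are visible, with white marks at (217,83), (491,100), (132,280) and (437,352).

```bash
cat > m2.py <<'E'
from h import *
c=cam('top')
def cp(p,z): p=np.array(p,float)/5; return onz(c,p[:,0]+280-.4,p[:,1]+120-.4,z)
C=cp([(147,70),(541,110),(515,404),(112,359)],.0643)[:,:2]*1000
print('corners',C.round(1).tolist(), [np.linalg.norm(C[i]-C[(i+1)%4]).round(1) for i in range(4)])
x=(C[0]-C[3])+(C[1]-C[2]); y=(C[0]-C[1])+(C[3]-C[2])
a=np.arctan2(x[1],x[0]); b=np.arctan2(y[1],y[0])-np.pi/2; th=(a+1.35*b)/2.35; o=C.mean(0)
print('press origin',o.round(1),'yaw deg',np.degrees([a,b,th]).round(2))
ex=np.array([np.cos(th),np.sin(th)]); ey=np.array([-ex[1],ex[0]])
for n in('top','side'):
    d=cam(n); hsv=cv2.cvtColor(d['pixels'],cv2.COLOR_RGB2HSV); v,u=np.mgrid[:400,:640]; W=onz(d,u,v,.09)[...,:2]*1000
    for k,(sx,sy) in dict(nl=(-55,85),fr=(55,-85),nr=(-55,-85),fl=(55,85)).items():
        p=o+ex*sx+ey*sy
        m=(hsv[...,2]<90)&(np.linalg.norm(W-p,axis=-1)<33); q=W[m]; D=q-q.mean(0)
        w=np.linalg.svd(D,full_matrices=False)[2][0]
        print(n,k,p.round(1),'seen',q.mean(0).round(1),len(q),'dir world',np.degrees(np.arctan2(w[1],w[0])).round(1),'rel press',np.degrees(np.arctan2(w[1],w[0])-th).round(1)%180)
mk=cp([(132,280),(491,100),(437,352),(217,83)],.09)[:,:2]*1000
for k,mm,(sx,sy) in zip('nl fr nr fl'.split(),mk,[(-55,85),(55,-85),(-55,-85),(55,85)]):
    p=o+ex*sx+ey*sy; e=mm-p; print(k,'mark dir world',np.degrees(np.arctan2(e[1],e[0])).round(1),np.linalg.norm(e).round(1))
B=cp([(211,485),(402,509),(221,378),(410,400)],.046)[:,:2]*1000
for q in B: print('book pt press',((q-o)@ex).round(1),((q-o)@ey).round(1))
E
python3 m2.py
```

```text
corners [[704.8, 57.5], [685.5, -168.7], [515.5, -154.6], [536.3, 73.0]] [np.float64(227.0), np.float64(170.6), np.float64(228.6), np.float64(169.2)]
press origin [610.5 -48.2] yaw deg [-4.99 -5.04 -5.02]
top nl [563.1  41.3] seen [560.8  42.7] 106 dir world 64.7 rel press 69.7
top fr [ 657.9 -137.7] seen [ 656.7 -136.7] 136 dir world 177.8 rel press 2.8000000000000114
top nr [ 548.3 -128. ] seen [ 547.5 -131.1] 97 dir world 109.0 rel press 114.0
top fl [672.7  31.7] seen [671.3  33.3] 128 dir world 131.0 rel press 136.1
side nl [563.1  41.3] seen [559.3  50.7] 128 dir world 76.3 rel press 81.3
side fr [ 657.9 -137.7] seen [ 656.  -129.7] 153 dir world 175.3 rel press 0.30000000000001137
side nr [ 548.3 -128. ] seen [ 550.8 -124.6] 78 dir world 104.5 rel press 109.5
side fl [672.7  31.7] seen [672.6  40.9] 102 dir world 127.7 rel press 132.7
nl mark dir world 55.9 24.6
fr mark dir world 2.6 25.5
nr mark dir world 111.8 22.0
fl mark dir world -40.1 22.8
book pt press -148.0 50.9
book pt press -149.7 -58.7
book pt press -86.1 52.0
book pt press -86.9 -57.0
```

```bash
cat > plan.py <<'E'
import sys
from h import *
# usage: plan.py press_x press_y world_z yang_deg  -> delta in tool mm, rz rad
O=np.array([610.5,-48.2]); th=np.radians(-5.02)
def plan(px,py,z,ya):
    s=r.get_state(); Rt=q2R(s['tool_rot']).as_matrix()
    w=O+px*np.array([np.cos(th),np.sin(th)])+py*np.array([-np.sin(th),np.cos(th)])
    d=np.array([*w,z])-s['tool_pos']*1000
    y0=np.degrees(np.arctan2(Rt[1,1],Rt[0,1]))
    X=np.array([np.sin(np.radians(-ya)),0,0])
    yv=np.array([np.cos(np.radians(ya)),np.sin(np.radians(ya)),0]); zv=np.array([0,0,-1.]); T=np.column_stack([np.cross(yv,zv),yv,zv])
    rv=R.from_matrix(Rt.T@T).as_rotvec()
    t=s['tool_pos'][:2]*1000-O
    print('t',round(s['clock'],2),'press xy now',(t@[np.cos(th),np.sin(th)]).round(1),(t@[-np.sin(th),np.cos(th)]).round(1),'z',(s['tool_pos'][2]*1000).round(1),'yang',y0.round(1),'| delta',(Rt.T@d).round(1),'rot',rv.round(3),'F',s['ft_force'].round(1),'M',s['torque'].round(2),'w',round(s['grip_width']*1000,1),'q6',s['joint_pos'][5].round(2))
if __name__=='__main__': plan(*map(float,sys.argv[1:]))
E
python3 plan.py -180 -4 200 85; python3 plan.py -180 -4 44 85
```

```text
t 0.4 press xy now -494.9 608.4 z 245.2 yang 74.1 | delta [-424.5 -542.2   45.3] rot [-0.   -0.   -0.19] F [-0.2  0.1  0.8] M [-0.    0.03 -0.02] w 85.5 q6 -0.18
t 0.4 press xy now -494.9 608.4 z 245.2 yang 74.1 | delta [-424.5 -542.2  201.3] rot [-0.   -0.   -0.19] F [-0.2  0.1  0.8] M [-0.    0.03 -0.02] w 85.5 q6 -0.18
```

Call:
apply_moves(delta_pos=[[-424.5,-542,45],[-424.5,-542,45],[-424.5,-542,45],[-424.5,-542,45],[-424.5,-542,45],[-424.5,-542,45],[-424.5,-542,45],[-424.5,-542,45],[-424.5,-542,45],[-424.5,-542,45]], rot=[[0,0,-0.19],[0,0,-0.19],[0,0,-0.19],[0,0,-0.19],[0,0,-0.19],[0,0,-0.19],[0,0,-0.19],[0,0,-0.19],[0,0,-0.19],[0,0,-0.19]], gripper=[0.5,0.5,0.5,0.5,0.5,0.5,0.5,0.5,0.5,0.5], newtons=30)

```text
clock: 1.4
tool_pos: [0.3601, 0.1375, 0.213]
tool_rot: [0.001, 0.043, 0.999, 0.0]
ft_force: [1.6, 0.0, 0.5]
grip_width: 0.0428
gripper_force: 0.0
```

```bash
python3 plan.py -180 -4 100 85
```

```text
t 1.4 press xy now -265.7 163.0 z 213.0 yang 85.0 | delta [ -85.3 -167.2  113.1] rot [0.    0.002 0.001] F [1.6 0.  0.5] M [ 0.06 -0.11 -0.02] w 42.8 q6 -1.41
```

Call:
apply_moves(delta_pos=[[-85,-167,113],[-85,-167,113],[-85,-167,113],[-85,-167,113],[-85,-167,113],[-85,-167,113],[-85,-167,113]], rot=[[0,0,0],[0,0,0],[0,0,0],[0,0,0],[0,0,0],[0,0,0],[0,0,0]], gripper=[0.5,0.5,0.5,0.5,0.5,0.5,0.5])

```text
clock: 2.1
tool_pos: [0.4286, -0.0337, 0.0999]
tool_rot: [-0.001, 0.044, 0.999, 0.0]
ft_force: [-0.2, 0.7, 0.4]
grip_width: 0.0429
gripper_force: 0.0
```

```bash
python3 plan.py -180 -4 44 85
python3 - <<'E'
from h import *
for n in('side','top'):
    c=cam(n); P=cloud(c); u,v=proj(c,r.get_state()['tool_pos']); print(n,u,v)
    t=r.get_state()['tool_pos']
    m=(np.linalg.norm(P[...,:2]-t[:2],axis=-1)<.06)&(P[...,2]>.05)
    print('lowest above 50mm',np.sort(P[m][:,2])[:6].round(4))
    if n=='side': a=cv2.resize(c['pixels'][80:240,200:400,::-1],None,fx=4,fy=3.75,interpolation=cv2.INTER_CUBIC); cv2.imwrite('pics/s1.png',a[:600])
E
```

```text
t 2.1 press xy now -182.4 -1.4 z 99.9 yang 85.0 | delta [-2.5 -2.6 55.9] rot [ 0.001 -0.002  0.   ] F [-0.2  0.7  0.4] M [-0.   -0.   -0.01] w 42.9 q6 -1.82
side 332.142058951373 176.27069897401506
lowest above 50mm [0.0883 0.0885 0.0888 0.0898 0.0917 0.0923]
top 339.34559673231445 229.61077365673574
lowest above 50mm [0.1445 0.1485 0.195  0.3472 0.349  0.3546]
```

View pics/s1.png

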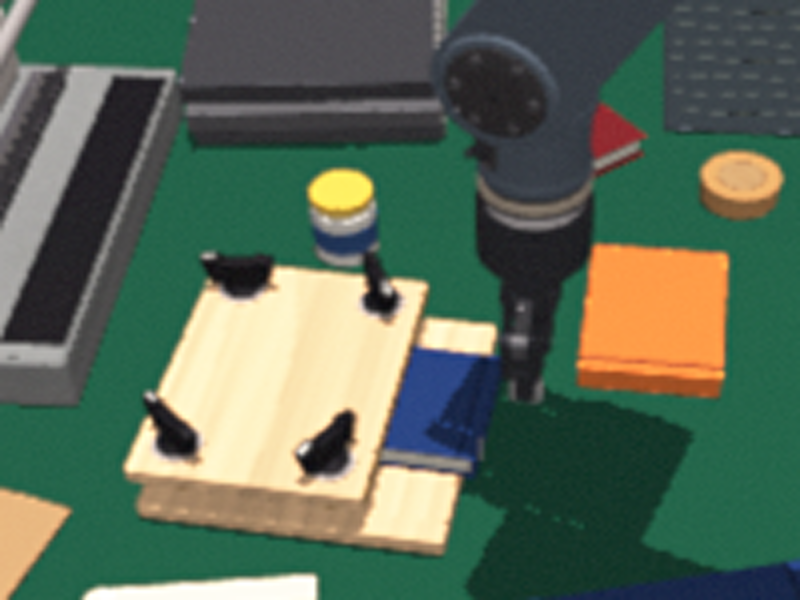

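The side view shows the half-open fingers hanging just in front of the blue spine at crop (525,390). Next I descend and push.

Call:
apply_moves(delta_pos=[[-2,-2,30],[-2,-2,58],[-2,-2,58],[-15,-2,58],[-25,-2,58],[-33,-2,58],[-40,-2,58],[-46,-2,58],[-52,-2,58],[-52,-2,58]], rot=[[0,0,0],[0,0,0],[0,0,0],[0,0,0],[0,0,0],[0,0,0],[0,0,0],[0,0,0],[0,0,0],[0,0,0]], gripper=[0.5,0.5,0.5,0.5,0.5,0.5,0.5,0.5,0.5,0.5])

```text
clock: 3.2
tool_pos: [0.4822, -0.0411, 0.0421]
tool_rot: [0.001, 0.043, 0.999, -0.0]
ft_force: [-1.8, 0.7, 0.6]
grip_width: 0.0429
gripper_force: 0.7
```

```bash
python3 plan.py -116 -4 42 85
```

```text
t 3.2 press xy now -128.4 -4.1 z 42.1 yang 85.0 | delta [-12.4   0.1   0.1] rot [-0.     0.002  0.001] F [-1.8  0.7  0.6] M [0.1  0.18 0.05] w 42.9 q6 -1.8
```

Contact is light at 1.8 N. I continue slowly.

Call:
apply_moves(delta_pos=[[-5,0,0],[-8,0,0],[-10,0,0],[-11,0,0],[-12,0,0],[-13,0,0],[-13,0,0]], rot=[[0,0,0],[0,0,0],[0,0,0],[0,0,0],[0,0,0],[0,0,0],[0,0,0]], gripper=[0.5,0.5,0.5,0.5,0.5,0.5,0.5])

```text
clock: 3.9
tool_pos: [0.4939, -0.042, 0.0417]
tool_rot: [-0.0, 0.043, 0.999, 0.0]
ft_force: [-5.9, 1.6, 2.9]
grip_width: 0.0428
gripper_force: 2.3
```

```bash
python3 plan.py -116 -4 42 85
```

```text
t 3.9 press xy now -116.7 -4.0 z 41.7 yang 85.0 | delta [-0.7  0.  -0.3] rot [ 0. -0.  0.] F [-5.9  1.6  2.9] M [0.09 0.69 0.07] w 42.8 q6 -1.79
```

Call:
apply_moves(delta_pos=[[-1,0,0],[-2,0,0],[-3,0,0],[-3,0,0]], rot=[[0,0,0],[0,0,0],[0,0,0],[0,0,0]], gripper=[0.5,0.5,0.5,0.5])

```text
clock: 4.3
tool_pos: [0.4956, -0.0421, 0.0416]
tool_rot: [-0.002, 0.043, 0.999, 0.0]
ft_force: [-6.2, -0.8, 4.8]
grip_width: 0.0425
gripper_force: 3.4
```

```bash
python3 plan.py -116 -4 42 85
```

```text
t 4.3 press xy now -115.0 -4.0 z 41.6 yang 85.0 | delta [ 1.  -0.  -0.4] rot [ 0.    -0.003  0.001] F [-6.2 -0.8  4.8] M [-0.06  1.06 -0.04] w 42.5 q6 -1.79
```

Call:
apply_moves(delta_pos=[[-1.5,0,0],[-3,0,0],[-3,0,0]], rot=[[0,0,0],[0,0,0],[0,0,0]], gripper=[0.5,0.5,0.5])

```text
clock: 4.6
tool_pos: [0.4957, -0.0419, 0.0414]
tool_rot: [-0.005, 0.043, 0.999, 0.001]
ft_force: [-10.3, -1.4, 7.6]
grip_width: 0.043
gripper_force: 5.7
```

```bash
python3 plan.py -116 -4 42 85
```

```text
t 4.6 press xy now -114.9 -3.8 z 41.4 yang 85.1 | delta [ 1.1 -0.2 -0.5] rot [ 0.001 -0.01   0.001] F [-10.3  -1.4   7.6] M [-0.27  1.76 -0.09] w 43.0 q6 -1.79
```

It is firmly stopped at -115, so I back off, lift and look.

Call:
apply_moves(delta_pos=[[15,0,0],[40,0,0],[60,0,-30],[60,0,-80],[60,0,-100],[60,0,-100]], rot=[[0,0,0],[0,0,0],[0,0,0],[0,0,0],[0,0,0],[0,0,0]], gripper=[0.5,0.5,0.5,0.5,0.5,0.5])

```text
clock: 5.2
tool_pos: [0.445, -0.039, 0.1449]
tool_rot: [0.007, 0.044, 0.999, -0.002]
ft_force: [0.6, 1.2, 0.1]
grip_width: 0.0429
gripper_force: 0.0
```

```bash
python3 - <<'E'
from h import *
c=cam('top'); d=cam('side')
A=cv2.resize(c['pixels'][125:225,290:410],None,fx=3.3,fy=3.3,interpolation=cv2.INTER_CUBIC)
B=cv2.resize(d['pixels'][135:235,225:345],None,fx=3.3,fy=3.3,interpolation=cv2.INTER_CUBIC)
cv2.imwrite('pics/c2.png',np.hstack([A,B])[...,::-1])
E
python3 plan.py -55 85 125 148
```

```text
t 5.3 press xy now -168.3 -4.7 z 142.2 yang 85.0 | delta [-113.3   89.6   17.7] rot [-0.004  0.004 -1.099] F [ 0.6 -0.1 -0.4] M [ 0.01 -0.01 -0.02] w 42.4 q6 -1.82
```

View pics/c2.png

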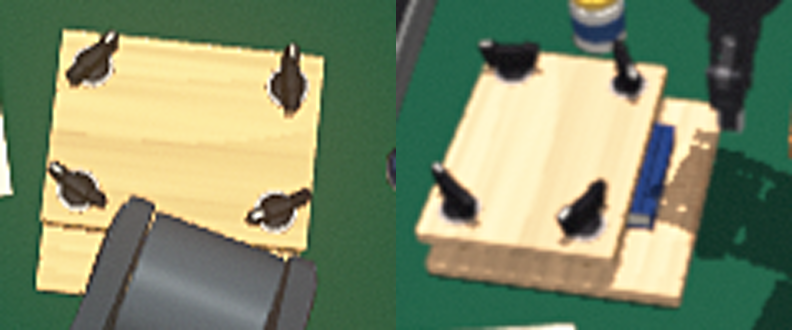

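The side crop shows a square blue strip of about 20 mm protruding, so the book is seated. Next is knob nl.

Call:
apply_moves(delta_pos=[[-113,89.5,17],[-113,89.5,17],[-113,89.5,17],[-113,89.5,17],[-113,89.5,17],[-113,89.5,17],[-113,89.5,17],[-113,89.5,17],[-113,89.5,17]], rot=[[0,0,-1.08],[0,0,-1.08],[0,0,-1.08],[0,0,-1.08],[0,0,-1.08],[0,0,-1.08],[0,0,-1.08],[0,0,-1.08],[0,0,-1.08]], gripper=[0.5,0.5,0.5,0.5,0.5,0.5,0.5,0.5,0.5])

```text
clock: 6.2
tool_pos: [0.5606, 0.042, 0.1227]
tool_rot: [-0.001, -0.476, 0.879, 0.001]
ft_force: [-0.2, 0.1, 0.4]
grip_width: 0.043
gripper_force: 0.0
```

```bash
python3 plan.py -55 85 88 147
```

```text
t 6.2 press xy now -57.6 85.5 z 122.7 yang 146.9 | delta [-0.8 -2.6 34.7] rot [ 0.002 -0.001 -0.002] F [-0.2  0.1  0.4] M [-0.03  0.   -0.02] w 43.0 q6 -2.69
```

Call:
apply_moves(delta_pos=[[-0.8,-2.6,20],[-0.8,-2.6,34.7],[-0.8,-2.6,34.7],[-0.8,-2.6,34.7],[-0.8,-2.6,34.7],[-0.8,-2.6,34.7],[-0.8,-2.6,34.7],[-0.8,-2.6,34.7]], rot=[[0,0,0],[0,0,0],[0,0,0],[0,0,0],[0,0,0],[0,0,0],[0,0,0],[0,0,0]], gripper=[0.5,0.5,0.6,0.75,1,1,1,1], newtons=30)

```text
clock: 7.0
tool_pos: [0.5637, 0.0411, 0.0902]
tool_rot: [0.0, -0.476, 0.879, -0.0]
ft_force: [2.1, -0.8, -3.8]
grip_width: 0.0115
gripper_force: 34.3
```

```bash
python3 plan.py -55 85 88 147
```

```text
t 7.0 press xy now -54.4 84.9 z 90.2 yang 146.9 | delta [0.1 0.6 2.2] rot [-0.001  0.001 -0.002] F [ 2.1 -0.8 -3.8] M [-0.11 -0.22 -0.11] w 11.5 q6 -2.69
```

Good grip at 11.5 mm with low side force. Now an eighth of a turn clockwise, which is positive about tool z.

Call:
apply_moves(delta_pos=[[0,0,0],[0,0,0],[0,0,0],[0,0,0],[0,0,0],[0,0,0],[0,0,0],[0,0,0],[0,0,0]], rot=[[0,0,0.12],[0,0,0.24],[0,0,0.36],[0,0,0.48],[0,0,0.6],[0,0,0.72],[0,0,0.8],[0,0,0.8],[0,0,0.8]], gripper=[1,1,1,1,1,1,1,1,1])

```text
clock: 7.9
tool_pos: [0.563, 0.042, 0.0896]
tool_rot: [-0.0, -0.097, 0.995, 0.001]
ft_force: [1.0, 4.1, -8.0]
grip_width: 0.011
gripper_force: 33.8
```

```bash
python3 plan.py -55 85 88 101
```

```text
t 7.9 press xy now -55.2 85.7 z 89.6 yang 101.1 | delta [-0.1 -0.7  1.6] rot [ 0.001 -0.     0.002] F [ 1.   4.1 -8. ] M [ 0.6  -0.4  -0.03] w 11.0 q6 -1.89
```

```bash
python3 plan.py 55 -85 130 90
```

```text
t 7.9 press xy now -55.2 85.7 z 89.6 yang 101.1 | delta [ -58.4 -194.5  -40.7] rot [ 0.001 -0.001  0.194] F [ 1.   4.1 -8. ] M [ 0.6  -0.4  -0.03] w 11.0 q6 -1.89
```

Call:
apply_moves(delta_pos=[[0,0,0],[0,0,0],[0,0,-20],[0,0,-42],[-58,-194,-42],[-58,-194,-42],[-58,-194,-42],[-58,-194,-42],[-58,-194,-42],[-58,-194,-42]], rot=[[0,0,0],[0,0,0],[0,0,0],[0,0,0],[0,0,0.19],[0,0,0.19],[0,0,0.19],[0,0,0.19],[0,0,0.19],[0,0,0.19]], gripper=[0.5,0.5,0.5,0.5,0.5,0.5,0.5,0.5,0.5,0.5])

```text
clock: 8.9
tool_pos: [0.6577, -0.1401, 0.1324]
tool_rot: [0.0, -0.0, 1.0, -0.0]
ft_force: [0.1, 1.2, -1.8]
grip_width: 0.0431
gripper_force: 0.0
```

```bash
python3 plan.py 55 -85 87 90
python3 - <<'E'
from h import *
d=cam('side'); c=cam('top')
O=np.array([.6105,-.0482]); th=np.radians(-5.02)
w=lambda px,py: [*(O+px/1e3*np.array([np.cos(th),np.sin(th)])+py/1e3*np.array([-np.sin(th),np.cos(th)])),.085]
A=cv2.resize(c['pixels'][125:225,290:410],None,fx=3.3,fy=3.3,interpolation=cv2.INTER_CUBIC)
B=cv2.resize(d['pixels'][135:235,225:345],None,fx=3.3,fy=3.3,interpolation=cv2.INTER_CUBIC)
cv2.imwrite('pics/c3.png',np.hstack([A,B])[...,::-1])
E
```

```text
t 8.9 press xy now 55.0 -87.4 z 132.4 yang 90.0 | delta [-0.2  2.5 45.4] rot [-0.001  0.001  0.001] F [ 0.1  1.2 -1.8] M [ 0.09  0.01 -0.04] w 43.1 q6 -1.95
```

View pics/c3.png

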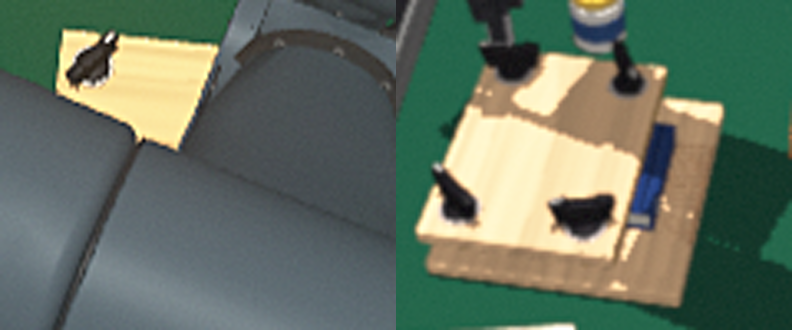

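The side crop shows the nl blade turned to lie nearly along x, with its mark at (556,203). The eighth turn took. Next is fr.

Call:
apply_moves(delta_pos=[[0,2.5,25],[0,2.5,45],[0,2.5,45],[0,2.5,45],[0,2.5,45],[0,2.5,45],[0,2.5,45],[0,2.5,45]], rot=[[0,0,0],[0,0,0],[0,0,0],[0,0,0],[0,0,0],[0,0,0],[0,0,0],[0,0,0]], gripper=[0.5,0.5,0.6,0.75,1,1,1,1], newtons=30)

```text
clock: 9.8
tool_pos: [0.6577, -0.1366, 0.088]
tool_rot: [0.0, -0.002, 1.0, -0.001]
ft_force: [-1.7, -4.9, 0.2]
grip_width: 0.0115
gripper_force: 35.3
```

```bash
python3 plan.py 55 -85 87 90
```

```text
t 9.8 press xy now 54.7 -83.9 z 88.0 yang 90.2 | delta [-0.2 -1.1  1. ] rot [-0.002  0.001  0.004] F [-1.7 -4.9  0.2] M [-0.73  0.3   0.1 ] w 11.5 q6 -1.94
```

Call:
apply_moves(delta_pos=[[0,-1,0],[0,-1,0],[0,-1,0],[0,-1,0],[0,-1,0],[0,-1,0],[0,-1,0],[0,-1,0],[0,-1,0]], rot=[[0,0,0.12],[0,0,0.24],[0,0,0.36],[0,0,0.48],[0,0,0.6],[0,0,0.72],[0,0,0.8],[0,0,0.8],[0,0,0.8]], gripper=[1,1,1,1,1,1,1,1,1])

```text
clock: 10.7
tool_pos: [0.658, -0.1361, 0.0874]
tool_rot: [0.001, 0.388, 0.922, 0.001]
ft_force: [0.8, -0.0, -1.4]
grip_width: 0.0114
gripper_force: 34.8
```

```bash
python3 plan.py -55 -85 130 22
```

```text
t 10.7 press xy now 55.1 -83.4 z 87.4 yang 44.4 | delta [ 82.5 -72.7 -42.8] rot [0.002 0.    0.391] F [ 0.8 -0.  -1.4] M [-0.02 -0.18 -0.1 ] w 11.4 q6 -1.15
```

Call:
apply_moves(delta_pos=[[0,0,0],[0,0,0],[0,0,-20],[0,0,-42],[82,-72,-42],[82,-72,-42],[82,-72,-42],[82,-72,-42],[82,-72,-42]], rot=[[0,0,0],[0,0,0],[0,0,0],[0,0,0],[0,0,0.39],[0,0,0.39],[0,0,0.39],[0,0,0.39],[0,0,0.39]], gripper=[0.5,0.5,0.5,0.5,0.5,0.5,0.5,0.5,0.5])

```text
clock: 11.6
tool_pos: [0.5503, -0.1288, 0.1298]
tool_rot: [0.002, 0.558, 0.83, 0.0]
ft_force: [0.5, -0.1, 0.6]
grip_width: 0.0426
gripper_force: 0.0
```

```bash
python3 plan.py -55 -84 88 22
python3 - <<'E'
from h import *
d=cam('side'); c=cam('top')
A=cv2.resize(c['pixels'][125:225,290:410],None,fx=3.3,fy=3.3,interpolation=cv2.INTER_CUBIC)
B=cv2.resize(d['pixels'][135:235,225:345],None,fx=3.3,fy=3.3,interpolation=cv2.INTER_CUBIC)
cv2.imwrite('pics/c4.png',np.hstack([A,B])[...,::-1])
E
```

```text
t 11.6 press xy now -52.9 -85.6 z 129.8 yang 22.1 | delta [ 2.5 -1.2 41.8] rot [0.002 0.002 0.002] F [ 0.5 -0.1  0.6] M [-0.   -0.04 -0.  ] w 42.6 q6 -0.81
```

View pics/c4.png

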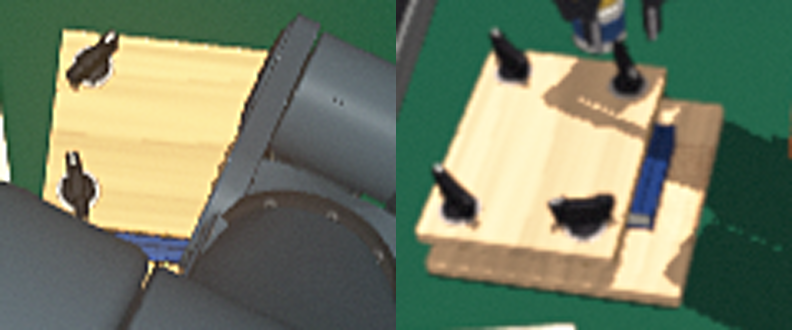

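Both nl and fr have turned about 45° (marks at (72,160) on the left and (495,38) on the right). Next is nr.

Call:
apply_moves(delta_pos=[[2.5,-1,25],[2.5,-1,42],[2.5,-1,42],[2.5,-1,42],[2.5,-1,42],[2.5,-1,42],[2.5,-1,42],[2.5,-1,42]], rot=[[0,0,0],[0,0,0],[0,0,0],[0,0,0],[0,0,0],[0,0,0],[0,0,0],[0,0,0]], gripper=[0.5,0.5,0.6,0.75,1,1,1,1], newtons=30)

```text
clock: 12.5
tool_pos: [0.5486, -0.1265, 0.0877]
tool_rot: [0.002, 0.559, 0.829, 0.001]
ft_force: [5.9, 1.2, -2.8]
grip_width: 0.0108
gripper_force: 34.3
```

```bash
python3 plan.py -55 -84 88 22
```

```text
t 12.5 press xy now -54.8 -83.4 z 87.7 yang 22.0 | delta [-0.5 -0.4 -0.3] rot [ 0.003  0.002 -0.   ] F [ 5.9  1.2 -2.8] M [ 0.4  -0.78  0.09] w 10.8 q6 -0.81
```

Call:
apply_moves(delta_pos=[[0,1,0],[0,1,0],[0,1,0],[0,1,0],[0,1,0],[0,1,0],[0,1,0],[0,1,0],[0,1,0]], rot=[[0,0,0.12],[0,0,0.24],[0,0,0.36],[0,0,0.48],[0,0,0.6],[0,0,0.72],[0,0,0.8],[0,0,0.8],[0,0,0.8]], gripper=[1,1,1,1,1,1,1,1,1])

```text
clock: 13.4
tool_pos: [0.5488, -0.1265, 0.0871]
tool_rot: [0.001, 0.838, 0.546, 0.001]
ft_force: [5.0, -0.7, -7.7]
grip_width: 0.0112
gripper_force: 32.7
```

```bash
python3 plan.py 55 85 130 47
```

```text
t 13.4 press xy now -54.6 -83.4 z 87.1 yang -23.8 | delta [194.7  49.7 -42.7] rot [ 0.003  0.002 -1.235] F [ 5.  -0.7 -7.7] M [-0.02 -1.06 -0.02] w 11.2 q6 -0.01
```

Call:
apply_moves(delta_pos=[[0,0,0],[0,0,0],[0,0,-20],[0,0,-43],[195,50,-43],[195,50,-43],[195,50,-43],[195,50,-43],[195,50,-43],[195,50,-43]], rot=[[0,0,0],[0,0,0],[0,0,0],[0,0,0],[0,0,-1.23],[0,0,-1.23],[0,0,-1.23],[0,0,-1.23],[0,0,-1.23],[0,0,-1.23]], gripper=[0.5,0.5,0.5,0.5,0.5,0.5,0.5,0.5,0.5,0.5])

```text
clock: 14.4
tool_pos: [0.6719, 0.0343, 0.13]
tool_rot: [-0.001, 0.513, 0.859, -0.001]
ft_force: [-1.1, -0.1, 0.7]
grip_width: 0.0431
gripper_force: 0.0
```

```bash
python3 plan.py 55 85.5 130 47;  python3 plan.py 55 85.5 88 47
```

```text
t 14.4 press xy now 53.9 87.5 z 130.0 yang 28.3 | delta [-2.3 -0.2  0. ] rot [-0.002 -0.001 -0.326] F [-1.1 -0.1  0.7] M [0.01 0.02 0.  ] w 43.1 q6 -0.61
t 14.4 press xy now 53.9 87.5 z 130.0 yang 28.3 | delta [-2.3 -0.1 42. ] rot [-0.002 -0.001 -0.326] F [-1.1 -0.1  0.7] M [0.01 0.02 0.  ] w 43.1 q6 -0.61
```

Call:
apply_moves(delta_pos=[[-2,0,0],[-2,0,0],[-2,0,0],[-2,0,30],[-2,0,42],[-2,0,42],[-2,0,42]], rot=[[0,0,-0.33],[0,0,-0.33],[0,0,-0.33],[0,0,-0.33],[0,0,-0.33],[0,0,-0.33],[0,0,-0.33]], gripper=[0.5,0.5,0.5,0.5,0.5,0.5,0.6], newtons=30)

```text
clock: 15.1
tool_pos: [0.6728, 0.0304, 0.088]
tool_rot: [-0.001, 0.369, 0.929, -0.0]
ft_force: [1.1, -0.4, 0.4]
grip_width: 0.0343
gripper_force: 0.0
```

Call:
apply_moves(delta_pos=[[0,0,0],[0,0,0],[0,0,0],[0,0,0],[0,0,0]], rot=[[0,0,0],[0,0,0],[0,0,0],[0,0,0],[0,0,0]], gripper=[0.8,1,1,1,1])

```text
clock: 15.6
tool_pos: [0.6747, 0.0312, 0.0892]
tool_rot: [0.002, 0.37, 0.929, 0.001]
ft_force: [4.1, 4.2, 3.5]
grip_width: 0.0112
gripper_force: 34.3
```

```bash
python3 plan.py 55 85.5 88 47
```

```text
t 15.6 press xy now 57.0 84.7 z 89.2 yang 46.6 | delta [ 2.1 -0.6  1.2] rot [ 0.003  0.002 -0.007] F [4.1 4.2 3.5] M [ 0.78 -0.45 -0.15] w 11.2 q6 -0.93
```

Call:
apply_moves(delta_pos=[[0,1,0],[0,1,0],[0,1,0],[0,1,0],[0,1,0],[0,1,0],[0,1,0],[0,1,0],[0,1,0]], rot=[[0,0,0.12],[0,0,0.24],[0,0,0.36],[0,0,0.48],[0,0,0.6],[0,0,0.72],[0,0,0.8],[0,0,0.8],[0,0,0.8]], gripper=[1,1,1,1,1,1,1,1,1])

```text
clock: 16.5
tool_pos: [0.674, 0.0311, 0.0884]
tool_rot: [0.0, 0.702, 0.713, 0.0]
ft_force: [1.2, 1.8, 3.3]
grip_width: 0.0115
gripper_force: 34.3
```

```bash
python3 plan.py -55 85.5 130 101
```

```text
t 16.5 press xy now 56.3 84.5 z 88.4 yang 0.9 | delta [  12.4 -110.6  -41.6] rot [-0.     0.    -1.747] F [1.2 1.8 3.3] M [ 0.34 -0.13 -0.16] w 11.5 q6 -0.13
```

All four knobs have had their first turn. I'm still gripping fl, so I hold briefly and then tighten it, watching the torque. After that come nr, and then nl and fr.

Call:
apply_moves(delta_pos=[[0,0,0],[0,0,0],[0,0,0],[0,0,0],[0,0,0],[0,0,0.5],[0,0,0.5],[0,0,1],[0,0,1],[0,0,1]], rot=[[0,0,0],[0,0,0],[0,0,0],[0,0,0.12],[0,0,0.24],[0,0,0.36],[0,0,0.48],[0,0,0.6],[0,0,0.72],[0,0,0.84]], gripper=[1,1,1,1,1,1,1,1,1,1], newtons=40)

```text
clock: 17.5
tool_pos: [0.6734, 0.0315, 0.0875]
tool_rot: [-0.0, 0.932, 0.362, -0.0]
ft_force: [0.6, 4.0, 5.3]
grip_width: 0.0112
gripper_force: 41.3
```

```bash
python3 plan.py 55 85 88 -68
```

```text
t 17.5 press xy now 55.7 84.9 z 87.5 yang -47.5 | delta [-0.4 -0.6 -0.5] rot [-0.001  0.001  0.357] F [0.6 4.  5.3] M [0.44 0.18 0.17] w 11.2 q6 0.71
```

Call:
apply_moves(delta_pos=[[0,0,0],[0,0,0],[0,0,0]], rot=[[0,0,0.08],[0,0,0.16],[0,0,0.16]], gripper=[1,1,1])

```text
clock: 17.8
tool_pos: [0.6733, 0.0317, 0.0874]
tool_rot: [-0.0, 0.958, 0.288, -0.0]
ft_force: [0.1, 3.6, 6.5]
grip_width: 0.0109
gripper_force: 41.3
```

```bash
python3 plan.py 55 85 88 -68
```

```text
t 17.8 press xy now 55.6 85.1 z 87.4 yang -56.5 | delta [-0.5 -0.3 -0.6] rot [-0.001  0.001  0.2  ] F [0.1 3.6 6.5] M [ 0.4   0.2  -0.12] w 10.9 q6 0.87
```

Call:
apply_moves(delta_pos=[[0,0,0],[0,0,0],[0,0,0]], rot=[[0,0,0.06],[0,0,0.12],[0,0,0.12]], gripper=[1,1,1])

```text
clock: 18.1
tool_pos: [0.6733, 0.0318, 0.0873]
tool_rot: [-0.001, 0.973, 0.23, -0.001]
ft_force: [-0.3, 3.5, 6.5]
grip_width: 0.0106
gripper_force: 41.3
```

```bash
python3 plan.py 55 85 88 -68
```

```text
t 18.1 press xy now 55.6 85.2 z 87.3 yang -63.4 | delta [-0.6 -0.1 -0.7] rot [-0.001  0.001  0.081] F [-0.3  3.5  6.5] M [ 0.51  0.2  -0.06] w 10.6 q6 0.99
```

Call:
apply_moves(delta_pos=[[0,0,0],[0,0,0],[0,0,0]], rot=[[0,0,0.06],[0,0,0.12],[0,0,0.12]], gripper=[1,1,1])

```text
clock: 18.4
tool_pos: [0.6736, 0.0316, 0.0874]
tool_rot: [0.001, 0.985, 0.175, -0.0]
ft_force: [-0.2, 4.0, 5.2]
grip_width: 0.0109
gripper_force: 63.0
```

```bash
python3 plan.py 55 85 88 -68
```

```text
t 18.4 press xy now 55.9 85.0 z 87.4 yang -69.8 | delta [-0.8 -0.4 -0.6] rot [ 0.001  0.001 -0.032] F [-0.2  4.   5.2] M [ 0.63 -0.03  1.58] w 10.9 q6 1.1
```

fl hit its hard stop (1.6 N m) after 2.03 rad in all. Next is nr.

```bash
python3 plan.py -54.6 -83.6 130 -23.8
```

```text
t 18.4 press xy now 55.9 85.0 z 87.4 yang -69.8 | delta [-171.8  105.6  -42.3] rot [ 0.001  0.001 -0.803] F [-0.2  4.   5.2] M [ 0.63 -0.03  1.58] w 10.9 q6 1.1
```

Call:
apply_moves(delta_pos=[[0,0,0],[0,0,0],[0,0,0],[0,0,-20],[0,0,-42],[-172,105.5,-42],[-172,105.5,-42],[-172,105.5,-42],[-172,105.5,-42],[-172,105.5,-42]], rot=[[0,0,-0.04],[0,0,-0.04],[0,0,-0.04],[0,0,-0.04],[0,0,-0.04],[0,0,-0.8],[0,0,-0.8],[0,0,-0.8],[0,0,-0.8],[0,0,-0.8]], gripper=[1,0.5,0.5,0.5,0.5,0.5,0.5,0.5,0.5,0.5])

```text
clock: 19.4
tool_pos: [0.5435, -0.1296, 0.1283]
tool_rot: [-0.001, 0.848, 0.53, -0.002]
ft_force: [0.5, 0.2, 0.1]
grip_width: 0.0426
gripper_force: 0.0
```

```bash
python3 plan.py -54.6 -83.6 87 -23.8
```

```text
t 19.4 press xy now -59.6 -86.9 z 128.3 yang -25.9 | delta [ 5.   3.7 41.2] rot [-0.004  0.002 -0.037] F [0.5 0.2 0.1] M [ 0.02  0.01 -0.02] w 42.6 q6 0.02
```

Call:
apply_moves(delta_pos=[[0,0,0],[0,0,0]], rot=[[0,0,0],[0,0,0]], gripper=[0.5,0.5])

```text
clock: 19.6
tool_pos: [0.5477, -0.1265, 0.1288]
tool_rot: [-0.0, 0.849, 0.528, -0.0]
ft_force: [0.9, 0.0, 0.1]
grip_width: 0.0423
gripper_force: 0.0
```

```bash
python3 plan.py -54.6 -83.6 87 -23.8
```

```text
t 19.6 press xy now -55.7 -83.4 z 128.8 yang -26.2 | delta [ 0.3  1.1 41.8] rot [-0.    -0.    -0.042] F [0.9 0.  0.1] M [-0.02 -0.02  0.02] w 42.3 q6 0.03
```

Call:
apply_moves(delta_pos=[[0,1,25],[0,1,42],[0,1,42],[0,1,42],[0,1,42],[0,1,42],[0,1,42],[0,1,42]], rot=[[0,0,-0.04],[0,0,-0.04],[0,0,-0.04],[0,0,-0.04],[0,0,-0.04],[0,0,-0.04],[0,0,-0.04],[0,0,-0.04]], gripper=[0.5,0.5,0.6,0.75,1,1,1,1], newtons=40)

```text
clock: 20.4
tool_pos: [0.5492, -0.1263, 0.0877]
tool_rot: [0.0, 0.837, 0.547, 0.001]
ft_force: [1.2, 3.9, 0.9]
grip_width: 0.0109
gripper_force: 42.9
```

```bash
python3 plan.py -54.6 -83.6 87 -23.8
```

```text
t 20.4 press xy now -54.2 -83.1 z 87.7 yang -23.7 | delta [-0.6 -0.2  0.7] rot [ 0.002 -0.001  0.002] F [1.2 3.9 0.9] M [ 0.56 -0.38  0.17] w 10.9 q6 -0.01
```

Call:
apply_moves(delta_pos=[[0,0,0],[0,0,0],[0,0,0],[0,0,0.5],[0,0,0.5],[0,0,1],[0,0,1],[0,0,1]], rot=[[0,0,0.12],[0,0,0.24],[0,0,0.36],[0,0,0.48],[0,0,0.6],[0,0,0.72],[0,0,0.84],[0,0,0.84]], gripper=[1,1,1,1,1,1,1,1])

```text
clock: 21.2
tool_pos: [0.5497, -0.1269, 0.0868]
tool_rot: [0.0, 0.987, 0.158, 0.001]
ft_force: [0.9, 2.3, 3.2]
grip_width: 0.0111
gripper_force: 43.1
```

```bash
python3 plan.py -54.6 -83.6 87 -72
```

```text
t 21.2 press xy now -53.7 -83.7 z 86.8 yang -71.8 | delta [-0.8 -0.4 -0.2] rot [ 0.001 -0.003  0.003] F [0.9 2.3 3.2] M [ 0.46 -0.51 -0.08] w 11.1 q6 0.83
```

Call:
apply_moves(delta_pos=[[0,0,0],[0,0,0],[0,0,0]], rot=[[0,0,0.06],[0,0,0.12],[0,0,0.12]], gripper=[1,1,1])

```text
clock: 21.5
tool_pos: [0.5497, -0.127, 0.0867]
tool_rot: [0.0, 0.995, 0.099, 0.001]
ft_force: [2.2, 2.4, 2.0]
grip_width: 0.011
gripper_force: 43.2
```

```bash
python3 plan.py -54.6 -83.6 87 -78
```

```text
t 21.5 press xy now -53.7 -83.8 z 86.7 yang -78.6 | delta [-0.8 -0.4 -0.3] rot [ 0.001 -0.003 -0.01 ] F [2.2 2.4 2. ] M [ 0.47 -0.6  -0.1 ] w 11.0 q6 0.95
```

Call:
apply_moves(delta_pos=[[0,0,0],[0,0,0],[0,0,0]], rot=[[0,0,0.06],[0,0,0.12],[0,0,0.12]], gripper=[1,1,1])

```text
clock: 21.8
tool_pos: [0.5496, -0.1271, 0.0866]
tool_rot: [0.0, 0.999, 0.04, 0.001]
ft_force: [2.0, 0.7, 3.0]
grip_width: 0.0112
gripper_force: 43.2
```

```bash
python3 plan.py -54.6 -83.6 87 -85
```

```text
t 21.8 press xy now -53.7 -83.9 z 86.6 yang -85.4 | delta [-0.8 -0.4 -0.4] rot [ 0.001 -0.003 -0.008] F [2.  0.7 3. ] M [ 0.45 -0.72 -0.05] w 11.2 q6 1.07
```

Call:
apply_moves(delta_pos=[[0,0,0],[0,0,0],[0,0,0]], rot=[[0,0,0.06],[0,0,0.12],[0,0,0.12]], gripper=[1,1,1])

```text
clock: 22.1
tool_pos: [0.5495, -0.1271, 0.0865]
tool_rot: [0.001, 1.0, -0.018, 0.001]
ft_force: [3.1, 2.3, 3.0]
grip_width: 0.011
gripper_force: 48.1
```

```bash
python3 plan.py -54.6 -83.6 87 -92
```

```text
t 22.1 press xy now -53.8 -83.9 z 86.5 yang -92.1 | delta [-0.7 -0.3 -0.5] rot [ 0.002 -0.002 -0.001] F [3.1 2.3 3. ] M [ 0.51 -0.81  0.89] w 11.0 q6 1.18
```

Call:
apply_moves(delta_pos=[[0,0,0],[0,0,0],[0,0,0]], rot=[[0,0,0.04],[0,0,0.08],[0,0,0.08]], gripper=[1,1,1])

```text
clock: 22.4
tool_pos: [0.5494, -0.127, 0.0865]
tool_rot: [0.001, 0.998, -0.056, 0.001]
ft_force: [2.6, 3.1, 4.2]
grip_width: 0.011
gripper_force: 76.3
```

```bash
python3 plan.py -54.6 -83.6 87 -97
```

```text
t 22.4 press xy now -54.0 -83.8 z 86.5 yang -96.5 | delta [-0.6 -0.2 -0.5] rot [ 0.002 -0.002  0.009] F [2.6 3.1 4.2] M [ 0.54 -0.9   1.87] w 11.0 q6 1.26
```

nr is at its hard stop (1.9 N m). Next is fr, which needs a wrist unwind of about 2.5 rad.

```bash
python3 plan.py 55.1 -83.6 135 44.4
```

```text
t 22.4 press xy now -54.0 -83.8 z 86.5 yang -96.5 | delta [109.1  -2.9 -48.3] rot [ 3.000e-03  2.000e-03 -2.458e+00] F [2.6 3.1 4.2] M [ 0.54 -0.9   1.87] w 11.0 q6 1.26
```

Call:
apply_moves(delta_pos=[[0,0,0],[0,0,0],[0,0,0],[0,0,-25],[0,0,-48],[109,-3,-48],[109,-3,-48],[109,-3,-48],[109,-3,-48],[109,-3,-48]], rot=[[0,0,-0.06],[0,0,-0.06],[0,0,-0.06],[0,0,-0.06],[0,0,-0.06],[0,0,-0.8],[0,0,-0.8],[0,0,-0.8],[0,0,-0.8],[0,0,-0.8]], gripper=[1,0.5,0.5,0.5,0.5,0.5,0.5,0.5,0.5,0.5])

```text
clock: 23.4
tool_pos: [0.656, -0.137, 0.1326]
tool_rot: [-0.001, 0.942, 0.334, -0.002]
ft_force: [-0.3, 0.2, 0.5]
grip_width: 0.043
gripper_force: 0.0
```

Call:
apply_moves(delta_pos=[[0,0,0],[0,0,0],[0,0,0],[0,0,0],[0,0,0],[0,0,0],[0,0,0],[0,0,0],[0,0,0],[0,0,0]], rot=[[0,0,-1.6],[0,0,-1.6],[0,0,-1.6],[0,0,-1.6],[0,0,-1.6],[0,0,-1.6],[0,0,-1.6],[0,0,-1.6],[0,0,-1.6],[0,0,-1.6]], gripper=[0.5,0.5,0.5,0.5,0.5,0.5,0.5,0.5,0.5,0.5])

```text
clock: 24.4
tool_pos: [0.6554, -0.1371, 0.1328]
tool_rot: [-0.002, 0.462, 0.887, -0.0]
ft_force: [-0.2, 0.0, 0.8]
grip_width: 0.0426
gripper_force: 0.0
```

```bash
python3 plan.py 55.1 -83.6 135 44.4
```

```text
t 24.4 press xy now 52.5 -84.6 z 132.8 yang 35.0 | delta [-0.9  2.6 -2.2] rot [-0.002 -0.004 -0.164] F [-0.2  0.   0.8] M [-0.08 -0.04  0.03] w 42.6 q6 -0.98
```

Call:
apply_moves(delta_pos=[[-1,2.5,0],[-1,2.5,20],[-1,2.5,46],[-1,2.5,46],[-1,2.5,46],[-1,2.5,46],[-1,2.5,46],[-1,2.5,46],[-1,2.5,46]], rot=[[0,-0.004,-0.165],[0,-0.004,-0.165],[0,-0.004,-0.165],[0,-0.004,-0.165],[0,-0.004,-0.165],[0,-0.004,-0.165],[0,-0.004,-0.165],[0,-0.004,-0.165],[0,-0.004,-0.165]], gripper=[0.5,0.5,0.5,0.6,0.75,1,1,1,1], newtons=40)

```text
clock: 25.3
tool_pos: [0.659, -0.1372, 0.0885]
tool_rot: [0.001, 0.389, 0.921, -0.002]
ft_force: [-4.7, -3.7, -1.7]
grip_width: 0.0113
gripper_force: 43.1
```

```bash
python3 plan.py 55.1 -83.6 87 44.4
```

```text
t 25.3 press xy now 56.1 -84.5 z 88.5 yang 44.2 | delta [1.3 0.  1.5] rot [-0.002  0.004 -0.003] F [-4.7 -3.7 -1.7] M [-0.49  0.42  0.06] w 11.3 q6 -1.14
```

Call:
apply_moves(delta_pos=[[0,0,0],[0,0,0],[0,0,0],[0,0,0],[0,0,0.5],[0,0,0.5],[0,0,0.5],[0,0,0.5]], rot=[[0,0,0.12],[0,0,0.24],[0,0,0.36],[0,0,0.48],[0,0,0.6],[0,0,0.72],[0,0,0.84],[0,0,0.84]], gripper=[1,1,1,1,1,1,1,1])

```text
clock: 26.1
tool_pos: [0.6588, -0.1374, 0.088]
tool_rot: [0.002, 0.732, 0.682, -0.001]
ft_force: [-3.9, -4.5, -1.0]
grip_width: 0.0111
gripper_force: 43.0
```

```bash
python3 plan.py 55.1 -83.6 87 -4
```

```text
t 26.1 press xy now 55.9 -84.6 z 88.0 yang -4.0 | delta [ 1.1 -0.8  1. ] rot [ 0.001  0.004 -0.001] F [-3.9 -4.5 -1. ] M [-0.53  0.57 -0.07] w 11.1 q6 -0.3
```

Call:
apply_moves(delta_pos=[[0,0,0],[0,0,0],[0,0,0],[0,0,0]], rot=[[0,0,0.06],[0,0,0.12],[0,0,0.18],[0,0,0.18]], gripper=[1,1,1,1])

```text
clock: 26.5
tool_pos: [0.6587, -0.1374, 0.088]
tool_rot: [0.002, 0.79, 0.614, -0.001]
ft_force: [-4.3, -4.4, -1.1]
grip_width: 0.0114
gripper_force: 42.9
```

```bash
python3 plan.py 55.1 -83.6 87 -14
```

```text
t 26.5 press xy now 55.8 -84.6 z 88.0 yang -14.3 | delta [ 0.9 -0.9  0.9] rot [ 0.002  0.004 -0.005] F [-4.3 -4.4 -1.1] M [-0.48  0.56 -0.11] w 11.4 q6 -0.12
```

Call:
apply_moves(delta_pos=[[0,0,0],[0,0,0],[0,0,0]], rot=[[0,0,0.05],[0,0,0.1],[0,0,0.1]], gripper=[1,1,1])

```text
clock: 26.8
tool_pos: [0.6586, -0.1374, 0.0879]
tool_rot: [0.002, 0.818, 0.575, -0.001]
ft_force: [-4.3, -4.7, -1.3]
grip_width: 0.0108
gripper_force: 44.1
```

```bash
python3 plan.py 55.1 -83.6 87 -20
```

```text
t 26.8 press xy now 55.7 -84.7 z 87.9 yang -19.8 | delta [ 0.9 -0.9  0.9] rot [0.002 0.005 0.003] F [-4.3 -4.7 -1.3] M [-0.44  0.59  0.55] w 10.8 q6 -0.02
```

Call:
apply_moves(delta_pos=[[0,0,0],[0,0,0],[0,0,0]], rot=[[0,0,0.04],[0,0,0.08],[0,0,0.08]], gripper=[1,1,1])

```text
clock: 27.1
tool_pos: [0.6585, -0.1374, 0.088]
tool_rot: [0.003, 0.839, 0.544, -0.002]
ft_force: [-4.2, -3.8, -1.4]
grip_width: 0.0114
gripper_force: 67.3
```

```bash
python3 plan.py -55 85.3 135 -79
```

```text
t 27.1 press xy now 55.6 -84.7 z 88.0 yang -24.1 | delta [ 124.1 -160.1  -48.1] rot [0.005 0.005 0.958] F [-4.2 -3.8 -1.4] M [-0.47  0.66  1.55] w 11.4 q6 0.06
```

fr is at its hard stop (1.55 N m). nl is last.

Call:
apply_moves(delta_pos=[[0,0,0],[0,0,0],[0,0,0],[0,0,-25],[0,0,-48],[124,-160,-48],[124,-160,-48],[124,-160,-48],[124,-160,-48],[124,-160,-48]], rot=[[0,0,-0.05],[0,0,-0.05],[0,0,-0.05],[0,0,-0.05],[0,0,-0.05],[0.005,0.005,0.96],[0.005,0.005,0.96],[0.005,0.005,0.96],[0.005,0.005,0.96],[0.005,0.005,0.96]], gripper=[1,0.5,0.5,0.5,0.5,0.5,0.5,0.5,0.5,0.5])

```text
clock: 28.1
tool_pos: [0.5613, 0.0487, 0.1351]
tool_rot: [-0.003, 0.976, 0.218, -0.0]
ft_force: [0.6, -0.8, -0.5]
grip_width: 0.0428
gripper_force: 0.0
```

Call:
apply_moves(delta_pos=[[0,0,0],[0,0,0],[0,0,0],[0,0,0]], rot=[[0,0,0.2],[0,0,0.2],[0,0,0.2],[0,0,0.2]], gripper=[0.5,0.5,0.5,0.5])

```text
clock: 28.5
tool_pos: [0.5661, 0.0433, 0.1353]
tool_rot: [-0.001, 0.993, 0.121, 0.002]
ft_force: [0.2, 0.1, 0.3]
grip_width: 0.0426
gripper_force: 0.0
```

```bash
python3 plan.py -55 85.3 87 -79
```

```text
t 28.5 press xy now -52.2 87.2 z 135.3 yang -76.1 | delta [-3.5  1.  48.2] rot [-0.001 -0.005  0.051] F [0.2 0.1 0.3] M [-0.04 -0.01  0.03] w 42.6 q6 1.2
```

Call:
apply_moves(delta_pos=[[-3.5,1,0],[-3.5,1,25],[-3.5,1,48],[-3.5,1,48],[-3.5,1,48],[-3.5,1,48],[-3.5,1,48],[-3.5,1,48],[-3.5,1,48]], rot=[[0,-0.005,0.05],[0,-0.005,0.05],[0,-0.005,0.05],[0,-0.005,0.05],[0,-0.005,0.05],[0,-0.005,0.05],[0,-0.005,0.05],[0,-0.005,0.05],[0,-0.005,0.05]], gripper=[0.5,0.5,0.5,0.6,0.75,1,1,1,1], newtons=40)

```text
clock: 29.4
tool_pos: [0.563, 0.0419, 0.0876]
tool_rot: [-0.001, 0.995, 0.096, -0.0]
ft_force: [0.4, 5.2, 3.1]
grip_width: 0.011
gripper_force: 43.0
```

```bash
python3 plan.py -55 85.3 87 -79
```

```text
t 29.4 press xy now -55.2 85.6 z 87.6 yang -79.0 | delta [0.1 0.3 0.6] rot [-0.002  0.     0.001] F [0.4 5.2 3.1] M [ 0.6  -0.04 -0.11] w 11.0 q6 1.25
```

Call:
apply_moves(delta_pos=[[0,0,0],[0,0,0],[0,0,0],[0,0,0],[0,0,0.5],[0,0,0.5],[0,0,0.5],[0,0,0.5]], rot=[[0,0,0.12],[0,0,0.24],[0,0,0.36],[0,0,0.48],[0,0,0.6],[0,0,0.72],[0,0,0.84],[0,0,0.84]], gripper=[1,1,1,1,1,1,1,1])

```text
clock: 30.2
tool_pos: [0.5631, 0.043, 0.0869]
tool_rot: [-0.002, 0.948, -0.319, -0.001]
ft_force: [0.8, 9.2, 1.4]
grip_width: 0.011
gripper_force: 42.8
```

```bash
python3 plan.py -55 85.3 87 -127
```

```text
t 30.2 press xy now -55.2 86.7 z 86.9 yang -127.2 | delta [ 0.9  1.1 -0.1] rot [-0.002  0.002 -0.004] F [0.8 9.2 1.4] M [ 1.36 -0.26 -0.09] w 11.0 q6 2.09
```

Call:
apply_moves(delta_pos=[[-0.6,-0.8,0],[-0.6,-0.8,0],[-0.6,-0.8,0],[-0.6,-0.8,0]], rot=[[0,0,0.06],[0,0,0.12],[0,0,0.18],[0,0,0.18]], gripper=[1,1,1,1])

```text
clock: 30.6
tool_pos: [0.5632, 0.0433, 0.0867]
tool_rot: [-0.001, 0.915, -0.402, -0.001]
ft_force: [0.9, 6.9, 0.5]
grip_width: 0.0116
gripper_force: 42.7
```

```bash
python3 plan.py -55 85.3 87 -137.5
```

```text
t 30.6 press xy now -55.1 87.0 z 86.7 yang -137.5 | delta [ 1.2  1.2 -0.3] rot [-0.001  0.002  0.001] F [0.9 6.9 0.5] M [ 0.95 -0.33 -0.12] w 11.6 q6 2.27
```

Call:
apply_moves(delta_pos=[[0,0,0],[0,0,0],[0,0,0]], rot=[[0,0,0.05],[0,0,0.1],[0,0,0.1]], gripper=[1,1,1])

```text
clock: 30.9
tool_pos: [0.5633, 0.0434, 0.0867]
tool_rot: [-0.001, 0.894, -0.448, -0.001]
ft_force: [1.3, 6.9, -0.4]
grip_width: 0.0112
gripper_force: 42.6
```

```bash
python3 plan.py -55 85.3 87 -143
```

```text
t 30.9 press xy now -55.0 87.1 z 86.7 yang -143.2 | delta [ 1.4  1.2 -0.3] rot [-0.001  0.002 -0.003] F [ 1.3  6.9 -0.4] M [ 0.97 -0.3  -0.  ] w 11.2 q6 2.37
```

Call:
apply_moves(delta_pos=[[0,0,0],[0,0,0],[0,0,0]], rot=[[0,0,0.05],[0,0,0.1],[0,0,0.1]], gripper=[1,1,1])

```text
clock: 31.2
tool_pos: [0.5634, 0.0435, 0.0867]
tool_rot: [-0.001, 0.872, -0.49, -0.0]
ft_force: [1.1, 8.1, 0.1]
grip_width: 0.0114
gripper_force: 45.0
```

```bash
python3 plan.py -55 85.3 87 -149
```

```text
t 31.2 press xy now -54.9 87.2 z 86.7 yang -148.7 | delta [ 1.5  1.2 -0.3] rot [-0.001  0.001  0.005] F [1.1 8.1 0.1] M [ 1.27 -0.44  0.78] w 11.4 q6 2.47
```

Call:
apply_moves(delta_pos=[[0,0,0],[0,0,0],[0,0,0]], rot=[[0,0,0.04],[0,0,0.08],[0,0,0.08]], gripper=[1,1,1])

```text
clock: 31.5
tool_pos: [0.5635, 0.0436, 0.0867]
tool_rot: [-0.0, 0.853, -0.522, 0.0]
ft_force: [1.1, 9.5, -0.1]
grip_width: 0.0113
gripper_force: 71.3
```

```bash
python3 plan.py -55 85.3 87 -153
```

```text
t 31.5 press xy now -54.9 87.3 z 86.7 yang -153.0 | delta [ 1.6  1.2 -0.3] rot [-0.001  0.     0.   ] F [ 1.1  9.5 -0.1] M [ 1.41 -0.45  1.8 ] w 11.3 q6 2.55
```

nl is tight (1.8 N m). I release, retreat and check.

```bash
python3 plan.py -220 330 220 -153
```

```text
t 31.5 press xy now -54.9 87.3 z 86.7 yang -153.0 | delta [-293.4   11.1 -133.2] rot [-0.001  0.     0.   ] F [ 1.1  9.5 -0.1] M [ 1.41 -0.45  1.8 ] w 11.3 q6 2.55
```

Call:
apply_moves(delta_pos=[[0,0,0],[0,0,0],[0,0,0],[0,0,-30],[0,0,-80],[0,0,-130],[-293,11,-133],[-293,11,-133],[-293,11,-133],[-293,11,-133]], rot=[[0,0,-0.06],[0,0,-0.06],[0,0,-0.06],[0,0,-0.06],[0,0,-0.06],[0,0,-0.06],[0,0,-0.06],[0,0,-0.06],[0,0,-0.06],[0,0,-0.06]], gripper=[1,0.5,0.5,0.5,0.5,0.5,0.5,0.5,0.5,0.5])

```text
clock: 32.5
tool_pos: [0.466, 0.218, 0.2191]
tool_rot: [0.0, 0.865, -0.501, -0.001]
ft_force: [-0.3, 1.6, 0.4]
grip_width: 0.0425
gripper_force: 0.0
```

Call:
apply_moves(delta_pos=[[-100,10,0],[-100,10,0],[-100,10,0],[-100,10,0]], rot=[[0,0,0],[0,0,0],[0,0,0],[0,0,0]], gripper=[0.5,0.5,0.5,0.5])

```text
clock: 32.9
tool_pos: [0.4163, 0.2692, 0.2158]
tool_rot: [-0.019, 0.876, -0.482, -0.019]
ft_force: [1.4, -0.0, -0.5]
grip_width: 0.0428
gripper_force: 0.0
```

Run:
```python
from h import *
c=cam('top'); d=cam('side')
A=cv2.resize(c['pixels'][125:225,290:410],None,fx=3.3,fy=3.3,interpolation=cv2.INTER_CUBIC)
B=cv2.resize(d['pixels'][135:235,225:345],None,fx=3.3,fy=3.3,interpolation=cv2.INTER_CUBIC)
cv2.imwrite('pics/c5.png',np.hstack([A,B])[...,::-1])
s=r.get_state(); print(s['clock'],s['tool_pos'],s['ft_force'])
```

```text
33.0 [0.41790252 0.26862884 0.2158995 ] [ 0.04266406 -0.13761316  0.03919043]
```

View pics/c5.png

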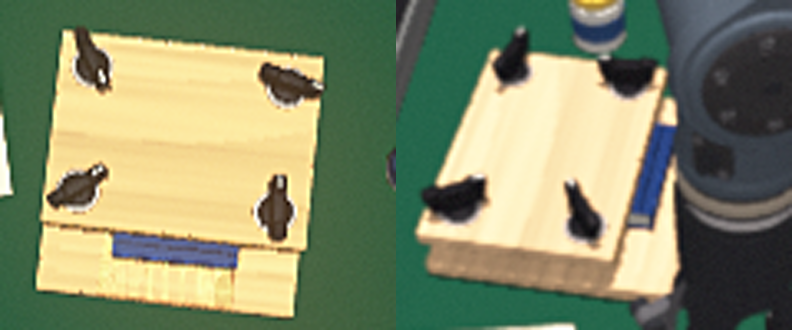

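The top crop shows all four marks about 115° clockwise of where they began. The book's 20 mm strip is square to the board edge at (112–238, 233–268), and the robot is clear of everything.

```bash
python3 -c "
from h import *
print(r.job_done())"
```

```text
the job is handed in; nothing more can be done
None
```

The blue book is square against the back stop, and all four knobs were tightened crisscross in two rounds until each reached its hard stop; the job was handed in at about 33 s, but the hand-in returned no verdict.

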